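# Restock a pet-food tin dispenser through its one-way gate

### The job

Restock the tin dispenser: take the tall round tin from the cardboard tray and push it, standing upright, in through the sprung gate of the lane that already holds tins of the same kind. Push it on until the row in that lane is closed up, tin against tin and the front one firmly up against the stop at the far end, without ramming it, and leave the gate shut behind the new tin. Do not disturb the goods in the other lanes, in the tray or on the bench.

Things in the scene. Friction and masses are not known exactly. Their poses are not given: they have to be found in the camera images.
- tin_mid (a point): The tin to be stocked: an upright steel food tin with a paper label, 64 mm in diameter, 60 mm high, about 220 g, one of three goods in the cardboard tray (the others are a flat tin and a square tub). This point is its centre, half-way up; z along its axis.
- tray: Low open cardboard tray, fixed: 290 mm along its x, 150 mm along its y, walls 20 mm high, 3 mm thick, floor 3 mm thick; origin under its centre. The three goods stand in one row along x, 85 mm apart, in any order.
- lane_a_gate (a point): Gate of the right lane of the dispenser, the one that already holds two of these 60 mm tall tins (two other lanes alike, 84 mm apart, in any order, hold flat tins and square tubs). The point lies in the middle of the gate on the lane's floor, which is 12 mm above the bench; x points into the lane, away from the robot, y left, z up.
- lane_a: That lane, fixed: a straight channel 76 mm wide inside, slick floor, clear walls 68 mm high. Origin 6 mm below the gate point, same axes. From x = -6 to 156 mm two clear lips, 68 to 71 mm above the floor, leave a slot 50 mm wide along the middle: no tin passes it, but a shut gripper's fingers can come along it behind a tin and be lifted out of it.
- lane_a_ledge (a point): Middle of the lane's open loading ledge, at floor level 70 mm outside the gate; axes as at the gate. The ledge runs from 6 to 115 mm outside the gate and is 76 mm wide, with only low guides, 12 mm high, at both sides: a tin is set down here and pushed in from behind.
- lane_a_left (a joint): Left leaf of that gate: a grey flap 36.5 mm wide, 10 to 62 mm above the lane's floor, on an upright sprung hinge at the left wall. 0 rad: shut, square across; it swings only inwards (positive), to 1.56 rad. Spring 0.04 N m shut, 0.11 N m open. Pushing a tin between the leaves takes 4 to 12 N, most as it goes half-way. They shut on their own once nothing stands within their swing.
- lane_a_right (a joint): Right leaf of that gate, the mirror image of the left one: 0 rad shut, positive inwards, to 1.56 rad.
- tin_second_mid (a point): The second tin in that lane, of the same kind (64 x 60 mm); its centre. At the start there are gaps in the row: 3 to 40 mm between the two tins and 10 to 57 mm before the front stop.
- tin_front_mid (a point): The front tin in that lane, of the same kind; its centre. It is to end against the lane's front stop, a grey plate 31 mm high, clamped anywhere between 224 and 244 mm inside the gate: its setting is not given and must be felt or seen. Sliding the row along takes 2 to 7 N; against the stop it becomes solid. Closed up, the new tin's centre lies 64 to 84 mm inside the gate.
- flat_a_mid (a point): A flat tin in another lane, 54 mm in diameter, 34 mm high; its centre. A bystander.
- flat_b_mid (a point): A flat tin in another lane, 54 mm in diameter, 34 mm high; its centre. A bystander.
- flat_c_mid (a point): A flat tin in the cardboard tray, 54 mm in diameter, 34 mm high; its centre. A bystander.
- tub_a_mid (a point): A square white food tub in another lane, 58 x 58 x 40 mm with a 64 mm foil top; its centre. A bystander.
- tub_b_mid (a point): A square white food tub in another lane, 58 x 58 x 40 mm with a 64 mm foil top; its centre. A bystander.
- tub_c_mid (a point): A square white food tub in the cardboard tray, 58 x 58 x 40 mm with a 64 mm foil top; its centre. A bystander.
- shampoo: Bystander: white plastic bottle, 52 mm in diameter, 130 mm high, standing on the bench; origin under its base.
- soap: Bystander: green plastic bottle, 64 mm in diameter, 150 mm high, standing on the bench; origin under its base.
- dose_cup: Bystander: small yellow dosing cup, 40 mm wide, 34 mm high, standing on the bench; origin under its base.
- pill_jar: Bystander: amber pill jar, 44 mm in diameter, 70 mm high, standing on the bench; origin under its base.
Not all that is in view belongs to the job. Leave any black or green look-alike of the part that bears tin_mid alone.

How it is judged (in metres and radians):
On the way, in this order (a step that is already met when the one before it is completed fails the run):
1. the tin, upright, is pushed in through the gate: both leaves stand open beside it (value of joint each of lane_a_left, lane_a_right above 0.7 rad and x of tin_mid in the frame of lane_a_gate between -0.01 and 0.035 m and z of tin_mid in the frame of lane_a_gate below 0.04 m and angle between tin_mid's own z axis and vertical below 0.2 rad), for 0.02 s.
2. the row is pressed home: the front tin bears on the front stop of its lane, the new tin behind in the row (contact force between tin_front and lane_a above 5 N and x of tin_front_mid in the frame of lane_a_gate above 0.188 m and x of tin_mid in the frame of lane_a_gate above 0.06 m), for 0.05 s.
At the end, for the whole second after the job is handed in: Both leaves of the gate are shut again (within 0.08 rad) and the three tall tins stand upright and at rest behind it in the lane, in one closed row, less than 4 mm between one and the next, the new tin nearest the gate and the front one up against the front stop, where it was pressed home (value of joint each of lane_a_left, lane_a_right below 0.08 rad and horizontal distance between tin_mid and tin_second_mid below 0.068 m and horizontal distance between tin_second_mid and tin_front_mid below 0.068 m and x of tin_front_mid in the frame of lane_a_gate above 0.188 m and x of tin_mid in the frame of lane_a_gate between 0.06 and 0.087 m and y of tin_mid in the frame of lane_a_gate between -0.012 and 0.012 m and z of each of tin_mid, tin_second_mid, tin_front_mid in the frame of lane_a_gate below 0.034 m and angle between each of tin_mid, tin_second_mid, tin_front_mid's own z axis and vertical below 0.06 rad and y of tin_second_mid in the frame of lane_a_gate between -0.012 and 0.012 m and y of tin_front_mid in the frame of lane_a_gate between -0.012 and 0.012 m and linear speed of each of tin, tin_second, tin_front below 0.01 m/s); the robot touches nothing.
It fails at once if the row is rammed: the front tin pressed on the lane or its stop with more than 30 N (contact force between tin_front and lane_a above 30 N).
It fails at once if the new tin is knocked over (angle between tin_mid's own z axis and vertical above 0.8 rad).
It fails at once if goods in the other lanes or in the tray are disturbed (distance of any of flat_a_mid, flat_b_mid, tub_a_mid, tub_b_mid, flat_c_mid, tub_c_mid from where it was at the start of the episode above 0.02 m).
It fails at once if a bystander on the bench is disturbed (distance of any of shampoo, soap, dose_cup, pill_jar from where it was at the start of the episode above 0.03 m).
It also fails if it takes over 64 s, if anything falls off the work surface, if the arm or the gripper's body presses on something with over 40 N, if the wrist force passes 120 N, or if a joint passes its speed limit or range.

### The arm

A 6-joint arm with a two-finger parallel gripper is mounted at the origin on the work surface. World frame = base frame: x ahead of the robot, y to its left, z up, the work surface at z = 0. Lengths are in mm, angles in rad, forces in N, time in s.
With the tool pointing down it reaches from about 350 to 775 mm from the base axis. Payload 7.3 kg.
Tool frame: the origin (TCP) lies at the centre of the arm's flange, where the gripper is bolted on; the fingertips stand 178 mm ahead of it and the grasp point (between the pads) lies 159 mm ahead of it; z points along the fingers, y is the direction in which the jaws open and shut (so a half turn about z gives the same grasp; the last joint's range is limited). The gripper opens to 92 mm and grips with 3 to 60 N. Pads are 19 mm wide; open, the fingers measure 130 mm over their backs; the gripper's body (75 mm by 190 mm) begins 47 mm behind the grasp point.
Start: joints at [-1.401, 0.342, 1.524, -0, 1.275, -0.146], TCP at [163.073, -499.034, 404.741] pointing down, gripper open.
Joint ranges: [-2.53, 2.53], [-0.77, 2.02], [0.04, 2.7], [-1, 4.14], [0.28, 2.66], [-3.11, 3.11]. Speed limits (rad/s): [2.57, 2.57, 3.14, 3.14, 3.14, 3.14].

### API

Orientations are given as [roll, pitch, yaw] about the fixed x, y, z axes, in that order (R = Rz(yaw) Ry(pitch) Rx(roll)).
In Python, from plant import get_obs, capture, close_job gives the robot as it stands. The module is installed in compiled form; this text tells all that it offers.
- The arm moves only by the shell command python3 -m pendant 'ROWS'. ROWS is JSON, a list of rows, each a list of 3 entries, a list of its own where there are three numbers: the shift along the tool's x, y, z in m, then the turn, a rotation vector about the tool's x, y, z in rad, then the finger opening in m, from 0 to 0.0918. In form: [[[tx, ty, tz], [wx, wy, wz], fingers], ...]. A call has 1 to 10 rows; each row is the pose to reach, as a shift and turn from the pose commanded when the call began, along the tool's axes at that moment; what a row does not reach only later rows make up. A row lasts 1/12 s, in which the tool goes at most 41.7 mm and 7.16 degrees, less where a joint would pass 70% of its speed; a pose out of reach is approached as far as the arm can. A call with a gripper value outside its range is refused whole. The fingers move at their own pace and stop on an object; the grip force is fixed at half the most. Time passes only in rows, so rows that repeat a pose let the fingers close. It gives the time, the measured TCP pose, the force and the opening at its end, in the units of the state.
- get_obs(): the state, without advancing time (a new reading comes with each control period).
- capture(name): name is "scene" or "top" or "wrist"; returns a dict with "color" (420x560x3 uint8, red, green, blue), "mtx" (3x3 intrinsics, pixels), "rvec" (rotation vector, rad) and "tvec" (3), from world to camera coordinates, as OpenCV has them. Camera axes: x right, y down, z forward; pixel columns grow to the right and rows downward; lengths in mm; the calibration is good to about 2 mm. A picture is of the moment at which its call begins. There is no depth.
- close_job(): hands the job in, once; it reports no verdict.
The state is a dict: "time": time; "joint_positions": joint angles; "dq": joint speeds; "tau": joint torques, N m; "tool_pos": TCP position; "tcp_rot": TCP orientation; "contact_force": force on the tool from outside, world axes, zero at the start; "moment": the same for the moment, N m; "grip_width": finger opening in mm.
Only numpy, scipy, OpenCV 4.12 (cv2) and the standard library are available. Lean on these libraries where they do the work, as an engineer would, in place of code of your own. Each camera call takes 0.05 s, during which the arm holds its last target. There are 200 camera calls.

## Working session

There is one attempt and no reset: what is moved stays moved. The work goes in short steps, Python scripts to look and compute and a shell command to move; the robot and the scene stay as the last step left them, time stands still between calls to the robot, and variables do not carry over. Pictures are saved under pics/ and viewed, about 8 in all and at most 12, crops included, and the job is handed in when it is done.

```bash
mkdir -p pics && cat > h.py <<'E'
import numpy as np, cv2
from plant import get_obs, capture, close_job
def ray(c,uv):
    R=cv2.Rodrigues(np.array(c["rvec"],float))[0]; t=np.array(c["tvec"],float).ravel()
    p=cv2.undistortPoints(np.array([[uv]],float),np.array(c["mtx"],float),None)[0,0]
    return -R.T@t, R.T@np.array([p[0],p[1],1.])
def onz(c,uv,z):
    o,d=ray(c,uv); return o+d*(z-o[2])/d[2]
def proj(c,P):
    return cv2.projectPoints(np.array([P],float),np.array(c["rvec"],float),np.array(c["tvec"],float),np.array(c["mtx"],float),None)[0][0,0]
def save(c,n): cv2.imwrite("pics/"+n,c["color"][:,:,::-1])
E
python3 - <<'E'
from h import *
import pickle
o=get_obs(); print(o)
d={}
for n in("scene","top"):
    c=capture(n); d[n]=c; save(c,n+"0.png")
    print(n, ray(c,(280,210)))
pickle.dump(d,open("c0.pkl","wb"))
E
```

```text
{'time': 0.0, 'joint_positions': array([-1.40096583e+00,  3.42710993e-01,  1.52500129e+00, -3.18085709e-05,
        1.27537700e+00, -1.46032568e-01]), 'dq': array([-0.00264552, -0.00101958, -0.00035801,  0.00097792, -0.00045778,
        0.00075269]), 'tau': array([-2.32031991e-03, -4.31238198e+01, -2.44221103e+01,  7.15794484e-02,
        5.61091723e-02, -1.27075969e-04]), 'tool_pos': array([ 163.06292008, -498.89728669,  404.05633008]), 'tcp_rot': array([-3.14010753e+00, -1.87687881e-04,  3.15872207e-01]), 'contact_force': array([-0.46393551,  0.18360295, -0.27213669]), 'moment': array([ 0.0363401 , -0.00191809, -0.00922889]), 'grip_width': 91.8271060635456}
scene (array([1794.21417869,  442.59088021,  889.50858444]), array([-0.78440031, -0.28697033, -0.55036342]))
top (array([ 399.89046517,   26.11615972, 1085.175987  ]), array([ 0.17473904,  0.01265046, -0.98455623]))
```

View pics/scene0.png

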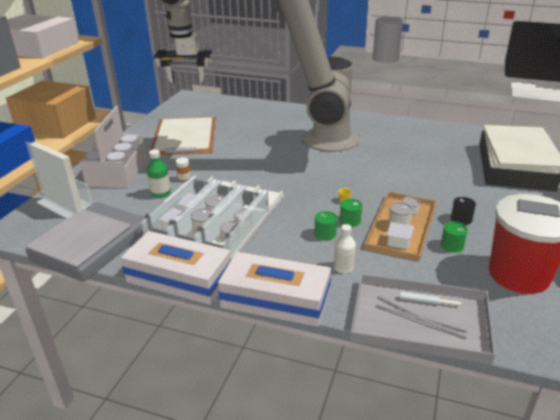

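View pics/top0.png

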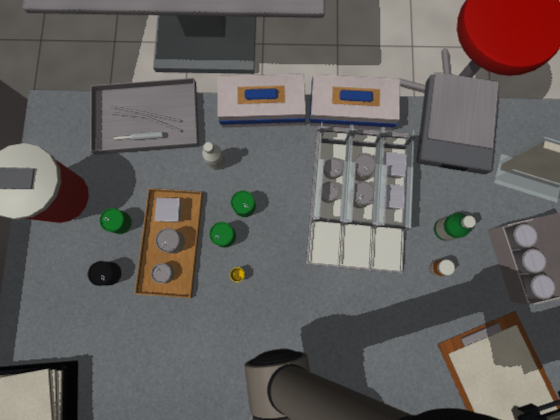

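The top view shows the tray at (170,243) holding a tub (167,210), a larger tin (168,240) and a smaller tin (162,272). The dispenser is at (360,190): its right lane holds tubs, and the left (333) and middle (364) lanes hold round tins. Green and black look-alikes stand outside the tray. Next is a close crop to tell tall from flat.

```bash
python3 - <<'E'
from h import *
import pickle
d=pickle.load(open("c0.pkl","rb"))
t=d["top"]["color"][:,:,::-1]; s=d["scene"]["color"][:,:,::-1]
a=cv2.resize(t[120:280,300:420],None,fx=3.3,fy=3.3,interpolation=3)[:520]
b=cv2.resize(t[180:300,130:210],None,fx=3.,fy=3.,interpolation=3)
e=cv2.resize(s[170:255,140:290],None,fx=2.6,fy=2.6,interpolation=3)[:,:400]
im=np.zeros((600,800,3),np.uint8)
im[:a.shape[0],:a.shape[1]]=a; im[:b.shape[0],400:400+b.shape[1]]=b; im[370:370+e.shape[0],400:400+e.shape[1]]=e
cv2.imwrite("pics/crop1.png",im)
c=d["top"]
for uv in [(168,240),(162,272),(333,167),(364,167),(333,193),(364,195)]: print(uv,onz(c,uv,63).round())
for uv in [(308,268),(404,271),(318,128),(412,130),(151,190),(202,193),(136,294),(191,297)]: print(uv,onz(c,uv,12).round())
E
```

```text
(168, 240) [496. 330.  63.]
(162, 272) [413. 340.  63.]
(333, 167) [ 702. -101.   63.]
(364, 167) [ 703. -184.   63.]
(333, 193) [ 630. -101.   63.]
(364, 195) [ 626. -183.   63.]
(308, 268) [433. -39.  12.]
(404, 271) [ 430. -298.   12.]
(318, 128) [832. -64.  12.]
(412, 130) [ 831. -334.   12.]
(151, 190) [640. 403.  12.]
(202, 193) [634. 259.  12.]
(136, 294) [354. 421.  12.]
(191, 297) [349. 273.  12.]
```

View pics/crop1.png

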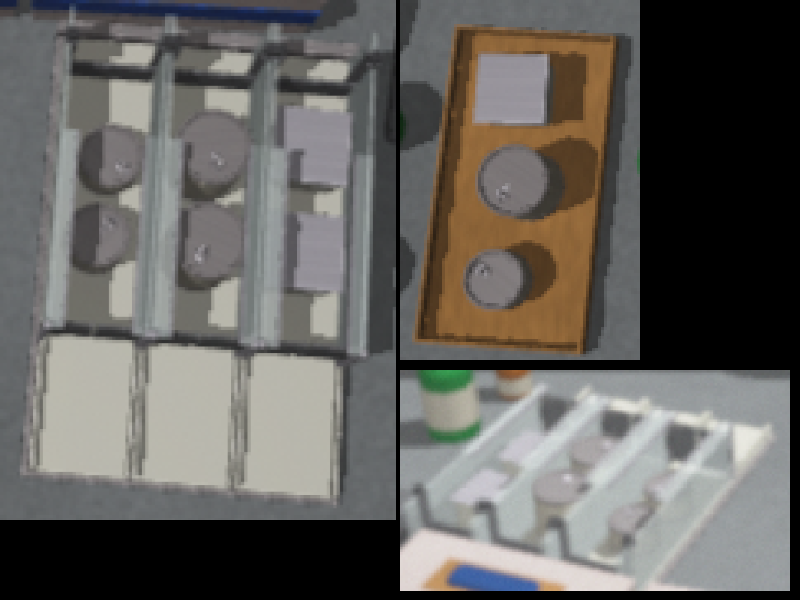

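The crop settles it. The tall tin is the middle one in the tray at top px (168,240), larger than the flat tin at (162,272). The centre lane at px x≈364 holds the two tall tins. I'll compute the headings and positions next.

```bash
python3 - <<'E'
from h import *
import pickle
d=pickle.load(open("c0.pkl","rb")); c=d["top"]
cr=lambda x,y:(300+(x+.5)/3.3-.5,120+(y+.5)/3.3-.5)
tr=lambda x,y:(130+(x-400+.5)/3-.5,180+(y+.5)/3-.5)
L=[onz(c,cr(*p),24) for p in [(132,486),(235,495),(140,348),(247,356)]]
for p in L: print(p.round(1))
for a,b in((2,0),(3,1)): v=L[a]-L[b]; print("lane yaw",np.arctan2(v[1],v[0]))
v=L[0]-L[1];print("front edge yaw",np.arctan2(-v[0],v[1]),np.linalg.norm(v)); v=L[2]-L[3];print("gate yaw",np.arctan2(-v[0],v[1]))
v=onz(c,cr(22,472),12)-onz(c,cr(338,500),12);print("ledge front",np.arctan2(-v[0],v[1]),np.linalg.norm(v),onz(c,cr(22,472),12),onz(c,cr(338,500),12))
for p in [(211,140),(210,245)]: print("lane tins",onz(c,cr(*p),72))
T=[onz(c,tr(*p),20) for p in [(457,27),(616,38),(582,352),(417,340)]]
for p in T: print("tray",p.round(1))
for a,b in((0,3),(1,2)): v=T[a]-T[b]; print("tray yaw",np.arctan2(v[1],v[0]),np.linalg.norm(v))
print("tin",onz(c,tr(514,181),63),"tub",onz(c,tr(511,89),43),"flat",onz(c,tr(496,279),37))
for n,uv,z in [("soap",(467,221),150),("jar",(446,267),70),("green1",(243,203),60),("green2",(222,234),60),("shampoo",(209,148),130),("cup",(238,273),34)]: print(n,onz(c,uv,z).round())
E
```

```text
[ 436.7 -123.2   24. ]
[ 431.3 -206.5   24. ]
[ 549.8 -130.3   24. ]
[ 545.  -218.4   24. ]
lane yaw -0.0624478696907342
lane yaw -0.1041834500022454
front edge yaw -0.06585049015171467 83.48751263822741
gate yaw -0.055196226960966085
ledge front -0.06712726468102345 259.2207186152599 [446.69355091 -34.61805845  12.        ] [ 429.30583836 -293.25496303   12.        ]
lane tins [ 714.3817996  -181.60850699   72.        ]
lane tins [ 627.25924958 -179.54508195   72.        ]
tray [641.9 406.9  20. ]
tray [634.4 258.6  20. ]
tray [349.5 272.9  20. ]
tray [356.8 420.   20. ]
tray yaw -0.0459754514690195 285.42608617882496
tray yaw -0.05005179773828131 285.29711284695975
tin [495.80155585 331.0010733   63.        ] tub [580.52669294 345.51992502  43.        ] flat [411.50781293 348.52761803  37.        ]
soap [ 548. -412.  150.]
jar [ 441. -388.   70.]
green1 [599. 138.  60.]
green2 [515. 190.  60.]
shampoo [726. 222. 130.]
cup [415. 147.  34.]
```

```bash
python3 -m pendant '[[[0.41,-0.233,0],[0,0,0.366],0.0918],[[0.41,-0.233,0],[0,0,0.366],0.0918],[[0.41,-0.233,0],[0,0,0.366],0.0918],[[0.41,-0.233,0],[0,0,0.366],0.0918],[[0.41,-0.233,0],[0,0,0.366],0.0918],[[0.41,-0.233,0],[0,0,0.366],0.0918],[[0.41,-0.233,0],[0,0,0.366],0.0918],[[0.41,-0.233,0],[0,0,0.366],0.0918],[[0.41,-0.233,0],[0,0,0.366],0.0918],[[0.41,-0.233,0],[0,0,0.366],0.0918]]'
```

```text
time: 0.93
tool_pos: [438.9, -195.1, 404.6]
tcp_rot: [-3.142, 0.0, -0.05]
contact_force: [0.5, -1.5, 0.0]
grip_width: 92.3
```

```bash
python3 - <<'E'
from h import *
import pickle
c=capture("wrist"); pickle.dump(c,open("w1.pkl","wb")); save(c,"w1.png")
print(ray(c,(280,210)), get_obs()["tool_pos"])
for p in [(433,-165,12),(549,-172,12),(549,-172,74)]: print(p,proj(c,p))
E
```

```text
(array([ 523.15033847, -199.4659786 ,  384.66843519]), array([-0.30112989,  0.01296178, -0.95352772])) [ 442.44099011 -190.21493473  404.62319506]
(433, -165, 12) [254.9527536  189.75783704]
(549, -172, 12) [253.5111288   87.99487067]
(549, -172, 74) [248.22017989  83.26168702]
```

View pics/w1.png

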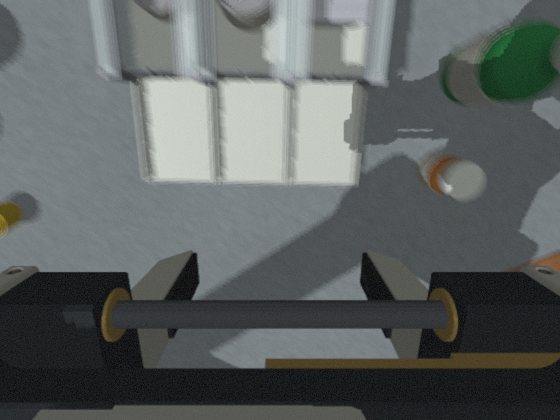

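The picture shows three pale ledge panels. The middle one spans px (219–289, 80–183), with the gate line at about y=78. The soap is at (510,60) and the pill jar at (460,178), both clear of it.

```bash
python3 - <<'E'
from h import *
import pickle
c=pickle.load(open("w1.pkl","rb")); im=c["color"].astype(int)
m=((im.min(2)>190)).astype(np.uint8); m[:70]=0;m[195:]=0;m[:,:130]=0;m[:,370:]=0
n,l,s,ce=cv2.connectedComponentsWithStats(m)
for i in range(1,n):
    if s[i,4]>1500:
        cnt=cv2.findContours((l==i).astype(np.uint8),0,2)[0]; cnt=max(cnt,key=cv2.contourArea)
        r=cv2.minAreaRect(cnt); b=cv2.boxPoints(r)
        P=np.array([onz(c,p,12)[:2] for p in b]); print(s[i],r[2],P.round(1).tolist(),P.mean(0).round(1))
        k=[0,1,2,3]; v=P-np.roll(P,-1,0); print([ (round(float(np.hypot(*x)),1),round(float(np.arctan2(x[1],x[0])),3)) for x in v])
E
```

```text
[ 149   81   61   99 5180] 87.1375961303711 [[561.6, -56.1], [561.3, -118.7], [449.2, -110.9], [449.2, -41.9]] [505.3 -81.9]
[(62.6, 1.567), (112.3, -0.07), (68.9, -1.57), (113.3, 3.016)]
[ 224   82   59   99 5264] 0.0 [[447.0, -128.4], [556.8, -139.9], [553.6, -203.9], [443.5, -198.7]] [ 500.2 -167.7]
[(110.4, 3.037), (64.1, 1.521), (110.2, -0.047), (70.4, -1.621)]
[ 297   85   55   97 4459] 1.3322197198867798 [[442.7, -216.4], [550.4, -222.4], [546.2, -280.8], [438.0, -280.4]] [ 494.3 -250. ]
[(107.8, 3.086), (58.6, 1.499), (108.2, -0.004), (64.2, -1.644)]
```

```bash
python3 -m pendant '[[[0.025,-0.525,0.04],[0,0,0],0.0918],[[0.025,-0.525,0.04],[0,0,0],0.0918],[[0.025,-0.525,0.04],[0,0,0],0.0918],[[0.025,-0.525,0.04],[0,0,0],0.0918],[[0.025,-0.525,0.04],[0,0,0],0.0918],[[0.025,-0.525,0.04],[0,0,0],0.0918],[[0.025,-0.525,0.04],[0,0,0],0.0918],[[0.025,-0.525,0.04],[0,0,0],0.0918],[[0.025,-0.525,0.04],[0,0,0],0.0918],[[0.025,-0.525,0.04],[0,0,0],0.0918]]'
```

```text
time: 1.82
tool_pos: [478.2, 218.6, 372.7]
tcp_rot: [3.141, 0.0, -0.05]
contact_force: [1.6, -0.1, -0.7]
grip_width: 91.8
```

```bash
python3 -m pendant '[[[0.01,-0.085,0.01],[0,0,0],0.0918],[[0.01,-0.085,0.01],[0,0,0],0.0918],[[0.01,-0.085,0.01],[0,0,0],0.0918],[[0.01,-0.085,0.01],[0,0,0],0.0918],[[0.01,-0.085,0.01],[0,0,0],0.0918],[[0.01,-0.085,0.01],[0,0,0],0.0918]]' && python3 - <<'E'
from h import *
import pickle
c=capture("wrist"); pickle.dump(c,open("w2.pkl","wb")); save(c,"w2.png")
o=get_obs();print(o["tool_pos"],o["tcp_rot"],abs(o["dq"]).max())
for p in [(496,331,63),(580,345,43),(411,348,37)]: print(p,proj(c,p))
E
```

```text
time: 2.32
tool_pos: [492.8, 299.7, 363.0]
tcp_rot: [3.141, 0.0, -0.051]
contact_force: [0.8, 0.4, 1.0]
grip_width: 91.8
[492.88332575 299.54458818 363.28424432] [ 3.14114808e+00  5.09602046e-05 -5.18014848e-02] 0.006804833115546736
(496, 331, 63) [245.37925422 204.08100698]
(580, 345, 43) [224.59705016 110.59506796]
(411, 348, 37) [238.92399279 272.20337691]
```

View pics/w2.png

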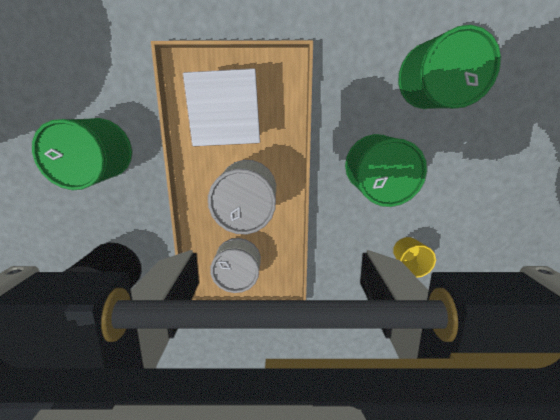

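The wrist view shows the tall tin's top at px (242,200.5), the tub at (221,107) and the flat tin at (236,270), which agrees with the top view to about 3 mm. Only look-alikes outside the tray are green or black.

```bash
python3 - <<'E'
from h import *
import pickle
c=pickle.load(open("w2.pkl","rb"))
p=onz(c,(242,200.5),63); r=onz(c,(275,200.5),63)-p; print(p,2*np.linalg.norm(r))
o=np.array([492.88,299.54,363.28]); y=-.0518
dl=p-o; print("tool shift",np.cos(y)*dl[0]+np.sin(y)*dl[1], np.sin(y)*dl[0]-np.cos(y)*dl[1], "down to grasp z45", o[2]-(45+159))
E
```

```text
[499.62971091 333.85148095  63.        ] 61.51370997153717
tool shift 4.964117398877301 -34.61493695533895 down to grasp z45 159.27999999999997
```

```bash
python3 -m pendant '[[[0.0035,-0.0335,0],[0,0,0],0.0918],[[0.0035,-0.0335,0],[0,0,0],0.0918],[[0.0035,-0.0335,0.04],[0,0,0],0.0918],[[0.0035,-0.0335,0.08],[0,0,0],0.0918],[[0.0035,-0.0335,0.11],[0,0,0],0.0918],[[0.0035,-0.0335,0.14],[0,0,0],0.0918],[[0.0035,-0.0335,0.159],[0,0,0],0.0918],[[0.0035,-0.0335,0.159],[0,0,0],0.0918],[[0.0035,-0.0335,0.159],[0,0,0],0.06],[[0.0035,-0.0335,0.159],[0,0,0],0.055]]' && python3 -m pendant '[[[0,0,0],[0,0,0],0.05],[[0,0,0],[0,0,0],0.05],[[0,0,0],[0,0,0],0.05],[[0,0,0],[0,0,0],0.05],[[0,0,-0.02],[0,0,0],0.05],[[0,0,-0.04],[0,0,0],0.05],[[0,0,-0.08],[0,0,0],0.05],[[0,0,-0.12],[0,0,0],0.05],[[0,0,-0.15],[0,0,0],0.05],[[0,0,-0.15],[0,0,0],0.05]]'; python3 -c "
from h import *
import pickle
c=capture('wrist');save(c,'w3.png');print(get_obs())"
```

```text
time: 3.2
tool_pos: [498.8, 333.8, 205.9]
tcp_rot: [-3.14, -0.002, -0.051]
contact_force: [0.4, 0.9, -0.1]
grip_width: 83.0
time: 4.03
tool_pos: [498.8, 334.8, 361.4]
tcp_rot: [-3.136, -0.011, -0.05]
contact_force: [0.7, 1.4, -1.9]
grip_width: 63.8
{'time': 4.0833, 'joint_positions': array([ 4.63535357e-01,  5.15200138e-01,  1.38115719e+00, -1.02541564e-04,
        1.23770765e+00,  2.08432904e+00]), 'dq': array([-0.00073499,  0.06257454,  0.08858154, -0.00181772, -0.02953115,
        0.00067595]), 'tau': array([ 5.99068799e-02, -5.54601359e+01, -2.66498101e+01, -4.59616422e-03,
        2.61769239e-01,  1.19840547e-04]), 'tool_pos': array([498.28550514, 334.47066671, 357.84641201]), 'tcp_rot': array([-3.1379792 , -0.00660443, -0.04997613]), 'contact_force': array([ 0.01777295, -0.21522036, -3.08829926]), 'moment': array([0.04429191, 0.01707294, 0.03678576]), 'grip_width': 63.3652104140638}
```

```bash
python3 -m pendant '[[[0.012,0.502,-0.01],[0,0,0.015],0.05],[[0.012,0.502,-0.01],[0,0,0.015],0.05],[[0.012,0.502,-0.01],[0,0,0.015],0.05],[[0.012,0.502,-0.01],[0,0,0.015],0.05],[[0.012,0.502,-0.01],[0,0,0.015],0.05],[[0.012,0.502,-0.01],[0,0,0.015],0.05],[[0.012,0.502,-0.01],[0,0,0.015],0.05],[[0.012,0.502,-0.01],[0,0,0.015],0.05],[[0.012,0.502,-0.01],[0,0,0.015],0.05],[[0.012,0.502,-0.01],[0,0,0.015],0.05]]' && python3 -m pendant '[[[0,0.087,0],[0,0,0],0.05],[[0,0.087,0],[0,0,0],0.05],[[0,0.087,0],[0,0,0],0.05],[[0,0.087,0],[0,0,0],0.05],[[0,0.087,0],[0,0,0],0.05]]'; python3 - <<'E'
from h import *
import pickle
c=capture("wrist"); pickle.dump(c,open("w4.pkl","wb")); save(c,"w4.png")
o=get_obs();print(o["tool_pos"],o["tcp_rot"],abs(o["dq"]).max(),o["grip_width"])
E
```

```text
time: 4.92
tool_pos: [486.0, -84.0, 360.7]
tcp_rot: [-3.141, 0.003, -0.065]
contact_force: [2.5, -0.2, -3.0]
grip_width: 63.3
time: 5.33
tool_pos: [480.9, -168.9, 360.9]
tcp_rot: [-3.14, 0.003, -0.066]
contact_force: [-0.9, 0.0, -2.3]
grip_width: 63.7
[ 481.08055584 -168.10522108  361.26051372] [-3.14007226e+00  2.36467601e-03 -6.48592133e-02] 0.023162823658333564 63.77087227141827
```

View pics/w4.png

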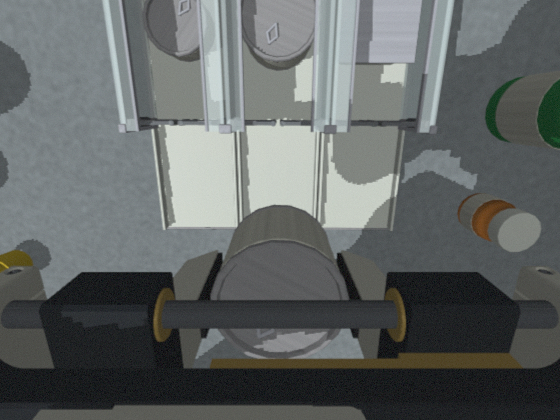

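The tin is held upright. The middle ledge lies between the guides at px x≈239 and 319, its front edge is at y≈229, and the leaves meet at about (278,122).

```bash
python3 - <<'E'
from h import *
import pickle
c=pickle.load(open("w4.pkl","rb"))
print("front L,R z12",onz(c,(163,229),12),onz(c,(393,229),12), "mid",onz(c,(277,229),12))
print("guides z24",onz(c,(239.5,170),24),onz(c,(319,170),24))
print("guide bot",onz(c,(236.5,225),24),onz(c,(315,225),24))
for z in(74,22): print("leaves mid",onz(c,(278,122),z), onz(c,(132,126),z),onz(c,(420,126),z))
o=np.array([481,-168.1]);y=-.065
for g in [(552,-172),(556,-172),(560,-172)]:
    print(g,[proj(c,(g[0],g[1],z)).round(1) for z in(12,22,74)], proj(c,(g[0]-115*np.cos(y),g[1]-115*np.sin(y),12)).round(1))
im=c["color"].astype(int).sum(2)
print(im[108:136,270].tolist(), im[220:236,225].tolist()); print(im[122,268:292].tolist())
E
```

```text
front L,R z12 [446.54809861 -34.48469444  12.        ] [ 429.58521814 -293.39472985   12.        ] mid [ 438.13288491 -162.92887466   12.        ]
guides z24 [ 509.745719   -129.50015283   24.        ] [ 504.3939663  -210.61545037   24.        ]
guide bot [ 450.25737312 -119.91657913   24.        ] [ 444.69991177 -204.69917296   24.        ]
leaves mid [ 555.92504977 -172.38324051   74.        ] [560.73371243 -51.9013222   74.        ] [ 545.02330186 -288.90862773   74.        ]
leaves mid [ 554.1532532  -171.95844595   22.        ] [559.89923267 -27.99188431  22.        ] [ 541.12650874 -311.19725936   22.        ]
(552, -172) [array([278.2, 123.8]), array([278.2, 124.3]), array([277.9, 127. ])] [278.5 229.6]
(556, -172) [array([278. , 119.7]), array([277.9, 120. ]), array([277.5, 121.9])] [278.2 226.3]
(560, -172) [array([277.7, 115.6]), array([277.6, 115.8]), array([277.2, 116.9])] [278. 223.]
[397, 399, 388, 390, 400, 394, 384, 386, 392, 399, 429, 501, 233, 243, 344, 362, 368, 482, 617, 615, 617, 608, 598, 610, 611, 609, 606, 609] [616, 614, 607, 615, 622, 621, 600, 466, 437, 378, 396, 400, 394, 390, 395, 392]
[354, 343, 344, 369, 385, 382, 347, 327, 442, 598, 608, 528, 361, 357, 387, 371, 368, 349, 337, 337, 345, 347, 341, 334]
```

```bash
python3 -m pendant '[[[0.005,-0.001,0.03],[0,0,0],0.05],[[0.005,-0.001,0.06],[0,0,0],0.05],[[0.005,-0.001,0.09],[0,0,0],0.05],[[0.005,-0.001,0.12],[0,0,0],0.05],[[0.005,-0.001,0.135],[0,0,0],0.05],[[0.005,-0.001,0.142],[0,0,0],0.05],[[0.005,-0.001,0.145],[0,0,0],0.05],[[0.005,-0.001,0.145],[0,0,0],0.05],[[0.005,-0.001,0.145],[0,0,0],0.05]]'
```

```text
time: 6.13
tool_pos: [486.9, -168.0, 218.4]
tcp_rot: [3.141, -0.002, -0.064]
contact_force: [0.5, -0.4, -2.8]
grip_width: 63.1
```

```bash
python3 -m pendant '[[[0,0,0.001],[0,0,0],0.05],[[0,0,0.002],[0,0,0],0.05],[[0,0,0.003],[0,0,0],0.05],[[0,0,0.003],[0,0,0],0.05]]'; python3 -m pendant '[[[0,0,0.001],[0,0,0],0.05],[[0,0,0.001],[0,0,0],0.05]]';python3 -m pendant '[[[0,0,0.001],[0,0,0],0.05],[[0,0,0.001],[0,0,0],0.05]]'
```

```text
time: 6.47
tool_pos: [486.4, -168.5, 214.7]
tcp_rot: [3.141, -0.001, -0.065]
contact_force: [-0.7, -0.2, -2.3]
grip_width: 63.1
time: 6.63
tool_pos: [486.4, -168.5, 214.5]
tcp_rot: [3.141, -0.001, -0.065]
contact_force: [-3.4, 0.3, 9.1]
grip_width: 63.5
time: 6.8
tool_pos: [486.3, -168.5, 214.5]
tcp_rot: [3.141, -0.001, -0.065]
contact_force: [-6.3, 2.6, 17.1]
grip_width: 63.5
```

```bash
python3 -m pendant '[[[0,0,-0.002],[0,0,0],0.05],[[0,0,-0.002],[0,0,0],0.0918],[[0,0,-0.002],[0,0,0],0.0918],[[0,0,-0.002],[0,0,0],0.0918],[[0,0,-0.002],[0,0,0],0.0918],[[0,0,-0.002],[0,0,0],0.0918],[[0,0,-0.02],[0,0,0],0.0918],[[0,0,-0.05],[0,0,0],0.0918],[[0,0,-0.08],[0,0,0],0.0918],[[0,0,-0.08],[0,0,0],0.0918]]' && python3 -m pendant '[[[-0.03,-0.001,0],[0,0,0],0],[[-0.06,-0.001,0],[0,0,0],0],[[-0.06,-0.001,0],[0,0,0],0],[[-0.06,-0.001,0],[0,0,0],0],[[-0.06,-0.001,0],[0,0,0],0],[[-0.06,-0.001,0],[0,0,0],0],[[-0.06,-0.001,0],[0,0,0],0],[[-0.06,-0.001,0],[0,0,0],0],[[-0.06,-0.001,0],[0,0,0],0],[[-0.06,-0.001,0],[0,0,0],0]]'; python3 - <<'E'
from h import *
import pickle
c=capture("wrist"); pickle.dump(c,open("w5.pkl","wb")); save(c,"w5.png")
o=get_obs();print(o["tool_pos"],o["tcp_rot"],abs(o["dq"]).max(),o["grip_width"])
E
```

```text
time: 7.63
tool_pos: [487.8, -169.1, 297.4]
tcp_rot: [3.138, -0.009, -0.065]
contact_force: [1.7, 0.1, 0.3]
grip_width: 91.9
time: 8.47
tool_pos: [426.8, -163.5, 292.3]
tcp_rot: [3.142, 0.0, -0.065]
contact_force: [0.5, 0.9, -0.7]
grip_width: 30.1
[ 426.74787451 -163.51105248  292.28300925] [ 3.14153675e+00  9.71423442e-05 -6.49728074e-02] 0.004558291429431404 25.75693756875373
```

View pics/w5.png

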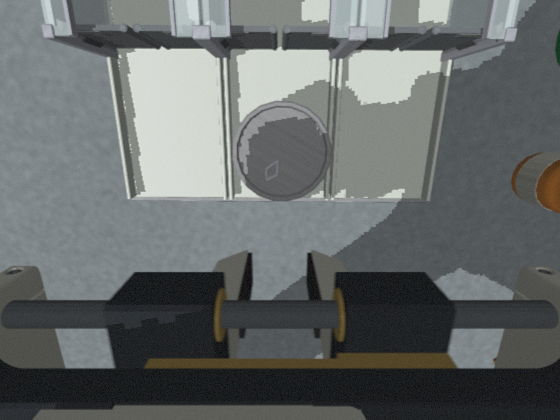

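The tin stands on the middle ledge with its top centre at px (283,151), and the leaf split is at (280,38). I'll check the lateral alignment in lane coordinates.

```bash
python3 - <<'E'
from h import *
import pickle
c=pickle.load(open("w5.pkl","rb"))
G=np.array([553.5,-171.7]);y=-.065;R=np.array([[np.cos(y),np.sin(y)],[-np.sin(y),np.cos(y)]])
f=lambda n,p:print(n,(R@(np.array(p)[:2]-G)).round(1))
f("tin",onz(c,(283,151),72)); f("tool",(426.7,-163.5))
f("frontL",onz(c,(131,199),12));f("frontR",onz(c,(430,199),12))
f("guideL",onz(c,(226,120),24));f("guideR",onz(c,(332.5,120),24))
f("split",onz(c,(280,38),74));f("split",onz(c,(280,38),30))
f("postL",onz(c,(202,38),80));f("postR",onz(c,(358,38),80))
E
```

```text
tin [-66.6  -2.5]
tool [-1.271e+02 -1.000e-01]
frontL [-114.9  128.1]
frontR [-114.8 -130.5]
guideL [-49.   40.5]
guideR [-49.  -40.8]
split [-3.2 -0.6]
split [ 5.6 -0.7]
postL [-4.4 42.2]
postR [ -4.4 -43.3]
```

```bash
python3 -m pendant '[[[0,0.001,0],[0,0,0],0],[[0,0.001,0],[0,0,0],0],[[0,0.001,0],[0,0,0],0],[[0,0.001,0.025],[0,0,0],0],[[0,0.001,0.05],[0,0,0],0],[[0,0.001,0.07],[0,0,0],0],[[0,0.001,0.08],[0,0,0],0],[[0,0.001,0.08],[0,0,0],0]]' && python3 -m pendant '[[[0.007,0,0],[0,0,0],0],[[0.014,0,0],[0,0,0],0],[[0.019,0,0],[0,0,0],0],[[0.023,0,0],[0,0,0],0],[[0.027,0,0],[0,0,0],0],[[0.032,0,0],[0,0,0],0],[[0.037,0,0],[0,0,0],0],[[0.042,0,0],[0,0,0],0],[[0.047,0,0],[0,0,0],0],[[0.052,0,0],[0,0,0],0]]' && python3 -m pendant '[[[0.005,0,0],[0,0,0],0],[[0.01,0,0],[0,0,0],0],[[0.015,0,0],[0,0,0],0],[[0.02,0,0],[0,0,0],0],[[0.025,0,0],[0,0,0],0],[[0.03,0,0],[0,0,0],0]]'
```

```text
time: 9.18
tool_pos: [425.8, -164.2, 210.4]
tcp_rot: [-3.14, 0.004, -0.065]
contact_force: [-0.4, 1.2, 0.7]
grip_width: 0.3
time: 10.02
tool_pos: [478.9, -167.9, 212.4]
tcp_rot: [3.142, 0.0, -0.065]
contact_force: [-4.2, -0.2, 3.1]
grip_width: 0.5
time: 10.52
tool_pos: [506.9, -169.4, 212.3]
tcp_rot: [-3.14, 0.007, -0.065]
contact_force: [-14.5, 1.3, 12.0]
grip_width: 0.4
```

```bash
python3 - <<'E'
from h import *
import pickle
c=capture("wrist"); s=capture("scene"); print(get_obs()["contact_force"],get_obs()["tool_pos"])
a=c["color"][0:300,130:430]; b=cv2.resize(s["color"][170:255,140:290],None,fx=3.3,fy=3.3,interpolation=3)
im=np.zeros((300,800,3),np.uint8); im[:,:300]=a; im[:280,302:302+495]=b[:280,:495]
cv2.imwrite("pics/w6.png",im[:,:,::-1])
E
```

```text
[-8.03066655  0.97908469  7.03311608] [ 507.62169647 -169.51919583  212.23936213]
```

View pics/w6.png

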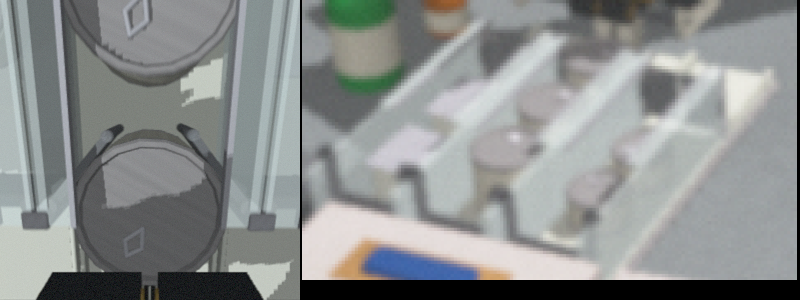

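The tin is upright between the leaves, which are opening evenly to either side, with the second tin ahead. I'll carry on slowly.

```bash
python3 -m pendant '[[[0.004,0,0],[0,0,0],0],[[0.008,0,0],[0,0,0],0],[[0.012,0,0],[0,0,0],0],[[0.016,0,0],[0,0,0],0]]' && python3 -m pendant '[[[0.004,0,0],[0,0,0],0],[[0.008,0,0],[0,0,0],0],[[0.012,0,0],[0,0,0],0],[[0.016,0,0],[0,0,0],0]]' && python3 -m pendant '[[[0.003,0,0],[0,0,0],0],[[0.006,0,0],[0,0,0],0],[[0.009,0,0],[0,0,0],0],[[0.012,0,0],[0,0,0],0]]' && python3 -m pendant '[[[0.003,0,0],[0,0,0],0],[[0.006,0,0],[0,0,0],0],[[0.009,0,0],[0,0,0],0],[[0.012,0,0],[0,0,0],0]]'
```

```text
time: 10.95
tool_pos: [523.1, -170.5, 212.2]
tcp_rot: [-3.14, 0.006, -0.065]
contact_force: [-9.9, 1.1, 7.0]
grip_width: 0.3
time: 11.28
tool_pos: [539.4, -171.7, 212.2]
tcp_rot: [-3.141, 0.005, -0.065]
contact_force: [-7.9, 0.7, 6.7]
grip_width: 0.5
time: 11.62
tool_pos: [551.8, -172.6, 212.2]
tcp_rot: [-3.141, 0.003, -0.065]
contact_force: [-5.1, -0.6, 4.8]
grip_width: 0.4
time: 11.95
tool_pos: [564.6, -173.5, 212.2]
tcp_rot: [3.142, -0.0, -0.065]
contact_force: [-0.3, 0.4, 0.4]
grip_width: 0.2
```

```bash
python3 -m pendant '[[[0.0015,0,0],[0,0,0],0],[[0.003,0,0],[0,0,0],0],[[0.0045,0,0],[0,0,0],0],[[0.006,0,0],[0,0,0],0]]' && python3 -m pendant '[[[0.0015,0,0],[0,0,0],0],[[0.003,0,0],[0,0,0],0],[[0.0045,0,0],[0,0,0],0]]' && python3 -m pendant '[[[0.001,0,0],[0,0,0],0],[[0.002,0,0],[0,0,0],0],[[0.003,0,0],[0,0,0],0]]'
```

```text
time: 12.28
tool_pos: [569.6, -173.8, 212.0]
tcp_rot: [-3.141, 0.003, -0.065]
contact_force: [-8.3, 0.5, 3.9]
grip_width: 0.5
time: 12.53
tool_pos: [572.8, -173.8, 211.7]
tcp_rot: [-3.14, 0.008, -0.065]
contact_force: [-10.2, 1.1, 4.2]
grip_width: 0.7
time: 12.78
tool_pos: [577.2, -174.2, 211.8]
tcp_rot: [-3.141, 0.002, -0.065]
contact_force: [-4.1, 0.9, -0.7]
grip_width: 0.4
```

```bash
python3 -m pendant '[[[0.001,0,0],[0,0,0],0],[[0.002,0,0],[0,0,0],0],[[0.003,0,0],[0,0,0],0]]' && python3 -m pendant '[[[0.001,0,0],[0,0,0],0],[[0.002,0,0],[0,0,0],0]]'
```

```text
time: 13.03
tool_pos: [579.8, -174.3, 211.8]
tcp_rot: [-3.141, 0.004, -0.065]
contact_force: [-10.9, 1.3, 2.2]
grip_width: 0.5
time: 13.2
tool_pos: [580.6, -174.4, 211.7]
tcp_rot: [-3.14, 0.009, -0.065]
contact_force: [-20.7, 0.5, 7.9]
grip_width: 0.5
```

```bash
python3 -m pendant '[[[0.001,0,0],[0,0,0],0],[[0.002,0,0],[0,0,0],0]]'; python3 - <<'E'
from h import *
c=capture("wrist"); t=capture("top"); save(c,"w7.png")
a=c["color"][0:300,130:430]; b=cv2.resize(t["color"][120:220,300:420],None,fx=4,fy=4,interpolation=3)
im=np.zeros((400,790,3),np.uint8); im[:300,:300]=a; im[:400,305:785]=b
cv2.imwrite("pics/w7c.png",im[:,:,::-1]); print(get_obs()["contact_force"])
G=np.array([553.5,-171.7]);R=np.array([.9979,-.065])
E
```

```text
time: 13.37
tool_pos: [581.4, -174.4, 211.8]
tcp_rot: [-3.14, 0.013, -0.065]
contact_force: [-27.9, 0.8, 13.5]
grip_width: -0.0
[-23.19317663   0.78092094  10.19727401]
```

View pics/w7c.png

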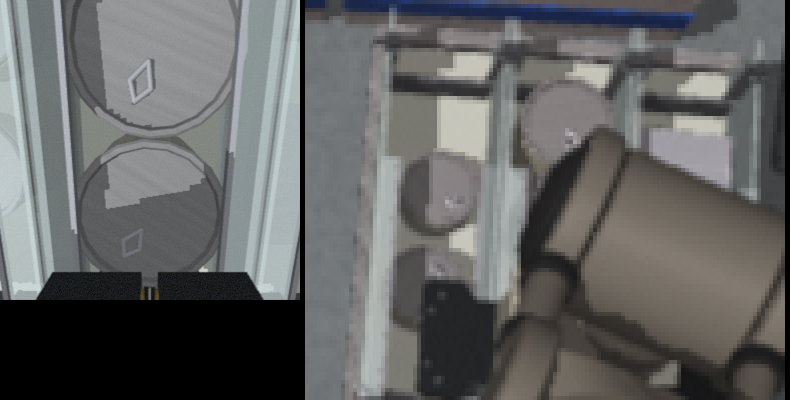

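The force climbed from about 11 to 28 N over 1.6 mm of travel, so the row is solid. The new tin's centre works out at about 69.5 mm inside the gate, within the 64–84 mm expected, and the picture shows tin against tin. I'll back off a little, lift out through the slot, withdraw and look.

```bash
python3 -m pendant '[[[-0.001,0,0],[0,0,0],0],[[-0.003,0,0],[0,0,0],0],[[-0.005,0,0],[0,0,0],0],[[-0.007,0,0],[0,0,0],0],[[-0.007,0,0],[0,0,0],0]]' && python3 -m pendant '[[[0,0,-0.01],[0,0,0],0],[[0,0,-0.025],[0,0,0],0],[[0,0,-0.04],[0,0,0],0],[[0,0,-0.055],[0,0,0],0],[[0,0,-0.07],[0,0,0],0],[[0,0,-0.1],[0,0,0],0],[[0,0,-0.13],[0,0,0],0],[[0,0,-0.15],[0,0,0],0],[[0,0,-0.15],[0,0,0],0]]' && python3 -m pendant '[[[-0.04,0,0],[0,0,0],0],[[-0.08,0,0],[0,0,0],0],[[-0.1,0,0],[0,0,0],0],[[-0.1,0,0],[0,0,0],0],[[-0.1,0,0],[0,0,0],0],[[-0.1,0,0],[0,0,0],0]]'; python3 - <<'E'
from h import *
import pickle
c=capture("wrist"); s=capture("scene"); pickle.dump((c,s),open("w8.pkl","wb")); print(get_obs()["contact_force"])
a=cv2.resize(c["color"][0:200,80:480],None,fx=2,fy=2,interpolation=3)[:330]; b=cv2.resize(s["color"][165:255,140:290],None,fx=3.,fy=3.,interpolation=3)
im=np.zeros((600,800,3),np.uint8); im[:330,:]=a; im[331:331+269,:450]=b[:269]
cv2.imwrite("pics/w8.png",im[:,:,::-1])
E
```

```text
time: 13.88
tool_pos: [578.1, -174.5, 212.6]
tcp_rot: [3.141, -0.002, -0.065]
contact_force: [-0.6, 0.2, -2.7]
grip_width: 0.4
time: 14.63
tool_pos: [578.8, -174.7, 369.3]
tcp_rot: [3.137, -0.012, -0.065]
contact_force: [0.3, -0.8, 0.5]
grip_width: 0.2
time: 15.13
tool_pos: [478.7, -168.1, 363.2]
tcp_rot: [3.141, -0.002, -0.065]
contact_force: [0.1, -0.1, -0.2]
grip_width: 0.9
[0.22676837 0.11412145 0.09760106]
```

View pics/w8.png

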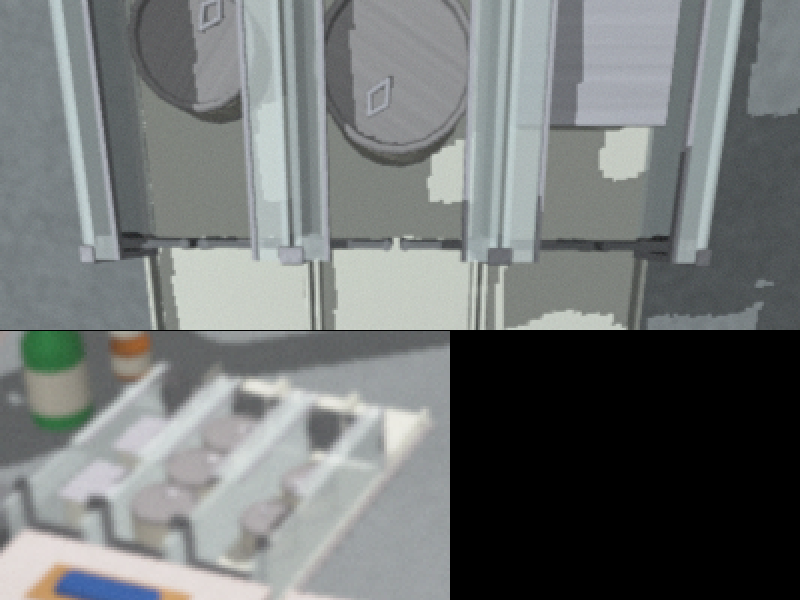

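The leaves are shut in line across the gate, and the three tins stand upright in the lane. I'll clear the arm for one top-view check of the row.

```bash
python3 -m pendant '[[[0,-0.35,-0.03],[0,0,0],0],[[0,-0.35,-0.03],[0,0,0],0],[[0,-0.35,-0.03],[0,0,0],0],[[0,-0.35,-0.03],[0,0,0],0],[[0,-0.35,-0.03],[0,0,0],0],[[0,-0.35,-0.03],[0,0,0],0],[[0,-0.35,-0.03],[0,0,0],0],[[0,-0.35,-0.03],[0,0,0],0],[[0,-0.35,-0.03],[0,0,0],0],[[0,-0.35,-0.03],[0,0,0],0]]'; python3 - <<'E'
from h import *
import pickle
t=capture("top"); pickle.dump(t,open("t9.pkl","wb"))
b=cv2.resize(t["color"][120:220,300:420],None,fx=6,fy=6,interpolation=3)
cv2.imwrite("pics/t9.png",b[:,:,::-1])
E
```

```text
time: 16.07
tool_pos: [501.1, 185.6, 392.4]
tcp_rot: [-3.14, -0.001, -0.06]
contact_force: [0.7, -0.2, -0.1]
grip_width: 0.5
```

View pics/t9.png

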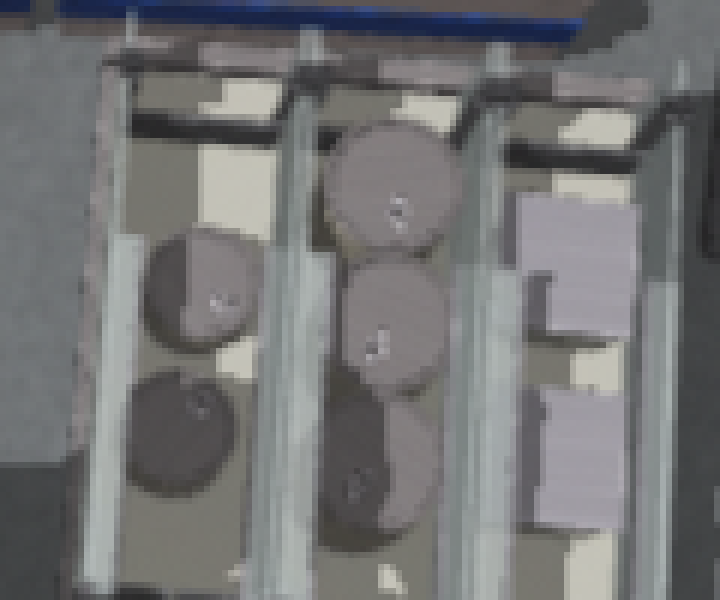

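```bash
python3 - <<'E'
from h import *
import pickle
c=pickle.load(open("t9.pkl","rb"))
G=np.array([553.5,-171.7]);y=-.065;R=np.array([[np.cos(y),np.sin(y)],[-np.sin(y),np.cos(y)]])
P=[]
for n,(a,b) in dict(front=(393,188),second=(393,325),new=(380,465)).items():
    p=R@(onz(c,(300+a/6-.4,120+b/6-.4),72)[:2]-G); P.append(p); print(n,p.round(1))
print(np.linalg.norm(P[0]-P[1]),np.linalg.norm(P[1]-P[2]))
print("stop bars", [ (R@(onz(c,(300+a/6,120+b/6),43)[:2]-G)).round(1) for a,b in((205,128),(575,158),(335,140))])
E
```

```text
front [192.6  -1.9]
second [129.3  -5.1]
new [65.4 -2.5]
63.3968886111284 63.91572097423955
stop bars [array([223.4,  79.6]), array([223.3, -91.4]), array([222.7,  19.4])]
```

```bash
python3 -c "
from h import *
print(get_obs()['contact_force'],close_job())"
```

```text
the job is handed in; nothing more can be done
[-0.65469228 -0.28711257 -0.40635261] None
```

The tall tin is in the middle lane behind the shut gate. I gripped it in the tray, set it on that lane's ledge and pushed it in through the gate with the shut fingers. I stopped when the row went solid, backed off and lifted out through the slot. The job was handed in at about 16 s; the system gives no verdict.

**Last checks**
- **Gate:** both leaves were seen shut in line across the lane after the fingers came out.
- **Row:** the spacings measured 63.4 and 63.9 mm between centres, so the tins touch. The front tin's centre is about 193 mm inside the gate and its leading edge about 224.6 mm. The visible stop measures about 223 mm.
- **New tin:** it stands upright about 65 mm inside the gate in the top view, and about 69 mm from the tool position. The two disagree by about 4 mm, and both are within the limits.
- **Sideways position:** the second tin read 5 mm off the lane's centre line, the others about 2 mm; the limit is 12 mm.
- **Press home:** the wrist force along the lane peaked at a measured 28 N. That includes the row's friction, and I could not measure the force at the stop itself.
- **Other goods:** the tins and tubs in the other lanes looked undisturbed. I did not re-photograph the tray after taking the tin out, nor re-measure the bench bystanders. No unexpected contact showed in the force readings.

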